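# Set the sampling pole to its second holes

### The job

The water-sampling pole on the bench has been left pushed together, its two sprung buttons hidden inside the handle tube. Draw the handle out, away from the dipper cup, past the first pair of holes (pinching the buttons in if they catch there) until both buttons pop out through the second pair, then push the handle back towards the cup with about 15 N for a moment to prove that it has locked, and let go. Do not haul hard on the buttons or run past the second holes, and leave everything else on the bench as it is.

Things in the scene. Friction and masses are not known exactly. Their poses are not given: they have to be found in the camera images.
- rack: bench rack with a black board, fixed to the bench, holding the pole level with its axis 85 mm above the bench; board 310 x 100 x 12 mm. Origin: on the bench under the pole's axis. x runs along the pole from the cup towards the handle's rubber end: the way the handle is drawn out; y level, z up. An open saddle under the handle (60 mm wide, up to 3 mm above the axis) is at x = 0.085 to 0.099
- clamp: grey clamp of the rack with two black knobs (64 mm wide, up to 46 mm above the axis, at x = -0.148 to -0.182 of the rack; same origin and axes as rack). It grips the dark inner tube, with the clear dipper cup at its end (x about -0.31 to -0.21), fast, but each time at another place along its length: the buttons, which belong to the inner tube, sit anywhere from x = -0.010 to 0.010 of the rack
- handle: handle: bare aluminium flat-sided tube, 32 mm wide and high, 2 mm wall, that slides over the inner tube. Axes as rack; origin on the axis, midway between the first holes; starts at x = -0.034 to -0.026 of the rack. Tube from its x = -0.105 to 0.12, black rubber (37 mm thick) on to 0.226. Slides only along x, cannot turn; sliding friction 2.5 N, plus about 1 N from the buttons rubbing inside
- holes_1 (a point): on the handle's axis, midway between the first pair of 11.5 mm round holes in its two upright sides (at its origin). Here the buttons can come out first when the handle is drawn out. Flat fingers that squeeze the tube's sides over these holes let the buttons rise only flush with the outside, and they ride in under the wall again when the handle is drawn on with 8 to 15 N
- holes_2 (a point): the same for the second pair of holes, the wanted one, 40 mm nearer the cup (x = -0.040 of handle). A third pair, not wanted, is at -0.080. The side walls are solid elsewhere
- web: the 28.5 mm stretch of the handle's side walls between the first and second holes; part of the handle, same axes, origin on the axis. When the handle is pushed back with the buttons out through the second holes, this is what bears on them
- button_a (a joint): how far one of the two steel snap buttons is pushed in, m: 0 = fully out, standing 6 mm proud of the tube's +y side; 0.006 = flush with it (about 3 N); 0.008 = inside, under the wall. 10 mm thick, round-ended, sprung outwards along y. Pops out at a hole if the handle moves slower than about 40 mm/s; once out it locks the handle, with 0.75 mm play either way
- button_b (a joint): the same for the like button on the -y side, straight opposite. Squeezing the tube across both with flat fingers (22 N or more) pushes both flush
- pet_bottle: loose clear drink bottle, 64 mm thick, 190 mm high, standing near the pole; origin under its base
- reagent: loose small white bottle, 42 mm thick, 70 mm high; origin under its base
- jar: loose glass jar with a lid, 54 mm thick, 65 mm high; origin under its base
- beaker: loose glass beaker, 68 mm wide, 85 mm high; origin under its base
- cap: loose blue bottle cap, 30 mm wide, 14 mm high, lying by the pole; origin under its base
- meter: loose grey hand meter, 180 x 50 x 26 mm, lying on the bench; origin under its middle
- brush: loose cleaning brush with a white handle, 190 mm long, lying on the bench; origin under its middle

How it is judged (in metres and radians):
On the way:
1. with both buttons out through the second holes, the handle is pushed back towards the cup so that the buttons carry at least 8 N (value of joint each of button_a, button_b below 0.0015 m and x of handle in the frame of rack between 0.027 and 0.053 m and contact force between clamp and web above 8 N), for 0.15 s.
At the end, for the whole second after the job is handed in: both buttons stand fully out (within 1.5 mm) through the second pair of holes, which puts the handle 27 to 53 mm out along the rack, and the handle is released and at rest (value of joint each of button_a, button_b below 0.0015 m and x of handle in the frame of rack between 0.027 and 0.053 m and linear speed of handle below 0.01 m/s); the robot touches nothing.
It fails at once if the buttons are hauled on: the handle bears on them with more than 30 N (contact force between clamp and handle above 30 N).
It fails at once if the handle is run past the second holes (x of handle in the frame of rack above 0.058 m).
It fails at once if something else on the bench is moved by more than 30 mm (distance of any of pet_bottle, reagent, jar, beaker, cap, meter, brush from where it was at the start of the episode above 0.03 m).
It also fails if it takes over 67 s, if anything falls off the work surface, if the arm or the gripper's body presses on something with over 40 N, if the wrist force passes 120 N, or if a joint passes its speed limit or range.

### The arm

A 6-joint arm with a two-finger parallel gripper is mounted at the origin on the work surface. World frame = base frame: x ahead of the robot, y to its left, z up, the work surface at z = 0. Lengths are in mm, angles in rad, forces in N, time in s.
With the tool pointing down it reaches from about 300 to 775 mm from the base axis. Payload 14.6 kg.
Tool frame: the origin (TCP) lies at the very end of the fingers, on their centre line; the grasp point (between the pads) lies 19 mm behind it; z points along the fingers, y is the line along which they close (so a half turn about z gives the same grasp; the last joint's range is limited). The gripper opens to 94 mm and grips with 3 to 60 N. Pads are 16 mm wide; open, the fingers measure 119 mm over their backs; the gripper's body (75 mm by 177 mm) begins 78 mm behind the grasp point.
Start: joints at [-1.195, 0.3, 1.521, -0, 1.321, -0.067], TCP at [235.651, -496.949, 205.446] pointing down, gripper open.
Joint ranges: [-3.03, 3.03], [-0.79, 2.21], [0.23, 2.52], [-1.04, 4.18], [0, 3.07], [-2.55, 2.55]. Speed limits (rad/s): [2.22, 2.22, 2.57, 3.14, 3.14, 3.14].

### API

Orientations are given as [roll, pitch, yaw] about the fixed x, y, z axes, in that order (R = Rz(yaw) Ry(pitch) Rx(roll)).
In Python, from cell import manip, optics gives the robot as it stands.
- The arm moves only by the shell command python3 -m crank 'ROWS' [FORCE]. ROWS is JSON, a list of rows, each a list of 7 numbers: the opening in per cent of the stroke, from 0 (shut) to 100 (fully open), then the shift along the tool's x, y, z in mm, then the turn, a rotation vector about the tool's x, y, z in rad. A call has 1 to 10 rows; each row is the pose to reach, as a shift and turn from the pose commanded when the call began, along the tool's axes at that moment; what a row does not reach only later rows make up. A row lasts 1/10 s, in which the tool goes at most 50 mm and 8.59 degrees, less where a joint would pass 70% of its speed; a pose out of reach is approached as far as the arm can. A call with a gripper value outside its range is refused whole. The fingers move at their own pace and stop on an object; FORCE is the grip in N (left out, the last holds). Time passes only in rows, so rows that repeat a pose let the fingers close. It gives the time, the measured TCP pose, the force, the opening and the grip force at its end, in the units of the state.
- manip.read_state(): the state, without advancing time (a new reading comes with each control period).
- optics.camera(name): name is "scene" or "top"; returns (picture, depth): 400x640x3 uint8, red, green, blue; 400x640 float32, mm along the optical axis (not along the pixel's ray), 0 where there is no reading.
- optics.calibration(name): a dict with "camera_matrix" (3x3 intrinsics, pixels), "R" (3x3) and "t" (3): a world point X has camera coordinates R X + t. Camera axes: x right, y down, z forward; pixel columns grow to the right and rows downward; lengths in mm; the calibration is good to about 2 mm. A picture is of the moment at which its call begins. calibration takes no time and is no camera call.
- manip.sign_off(): hands the job in; it is judged then, once.
The state is a dict: "clock": time; "joints": joint angles; "qd": joint speeds; "effort": joint torques, N m; "eef_pos": TCP position; "eef_rot": TCP orientation; "wrist_force": force on the tool from outside, world axes, zero at the start; "moment": the same for the moment, N m; "finger_gap": finger opening in mm; "finger_force": force on a finger pad.
Only numpy, scipy, OpenCV 4.12 (cv2) and the standard library are available. Lean on these libraries where they do the work, as an engineer would, in place of code of your own. Each camera call takes 0.05 s, during which the arm holds its last target. There are 200 camera calls.

## Working session

There is one attempt and no reset: what is moved stays moved. The work goes in short steps, Python scripts to look and compute and a shell command to move; the robot and the scene stay as the last step left them, time stands still between calls to the robot, and variables do not carry over. Pictures are saved under pics/ and viewed, at most 10 in all, crops included, and the job is handed in when it is done.

```bash
mkdir -p pics; ls; python3 - <<'E'
from cell import manip, optics
import cv2,numpy as np
s=manip.read_state();print(s)
for n in("scene","top"):
    p,d=optics.camera(n);cv2.imwrite(f"pics/{n}0.png",p[:,:,::-1]);np.savez(f"{n}0.npz",p=p,d=d)
    print(n,optics.calibration(n))
E
```

```text
pics
{'clock': 0.0, 'joints': array([-1.19456505e+00,  3.00484811e-01,  1.52157919e+00, -7.54828640e-06,
        1.32074280e+00, -6.66005768e-02]), 'qd': array([ 4.12292498e-04, -3.55061402e-04, -9.31667678e-05,  3.82810315e-04,
       -3.03648260e-04,  1.47969937e-03]), 'effort': array([-2.04918324e-03, -5.31813920e+01, -3.52737737e+01,  7.07885530e-02,
        2.43569026e-02, -6.42584610e-05]), 'eef_pos': array([ 235.56920108, -496.69458348,  204.87962581]), 'eef_rot': array([-3.14038071e+00, -7.35079830e-05,  4.42833682e-01]), 'wrist_force': array([-0.20826789,  0.36291075, -0.48422308]), 'moment': array([-0.00381282,  0.01769352, -0.01092206]), 'finger_force': 0.0, 'finger_gap': 93.91315003689627}
scene {'camera_matrix': array([[412.91485708,   0.        , 318.96110058],
       [  0.        , 412.91485708, 198.52396693],
       [  0.        ,   0.        ,   1.        ]]), 'R': array([[-0.73215283,  0.68112198,  0.00500775],
       [ 0.56925236,  0.61590592, -0.54462065],
       [-0.3740374 , -0.39589487, -0.83866756]]), 't': array([ 484.64285935, -298.69530138, 1140.44974703])}
top {'camera_matrix': array([[414.44128813,   0.        , 324.0922125 ],
       [  0.        , 414.44128813, 200.79325175],
       [  0.        ,   0.        ,   1.        ]]), 'R': array([[-0.00197583, -0.99998074, -0.00588279],
       [-0.99815543,  0.00232911, -0.06066556],
       [ 0.06067809,  0.00575207, -0.99814081]]), 't': array([-12.92907749, 634.22412847, 726.32656936])}
```

View pics/top0.png

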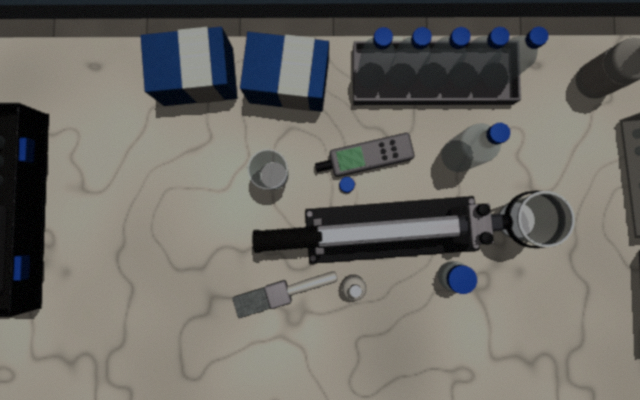

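View pics/scene0.png

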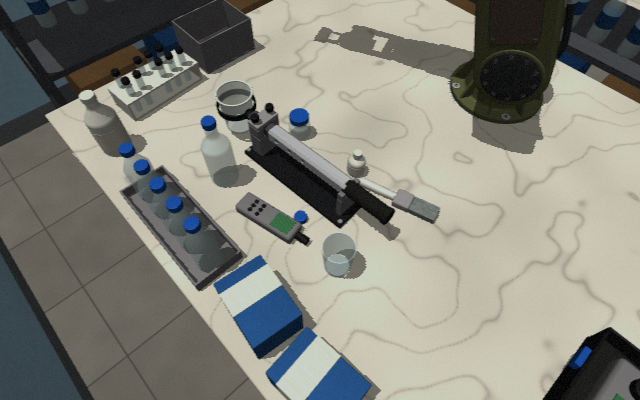

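The top view shows the handle running from the rubber end at about (255,240) to the tube's cup end near (458,229). The clamp is at (483,224), and the cap lies at (347,185). Next I'll measure the axis and the rubber/tube boundary.

```bash
cat > h.py <<'E'
import numpy as np,cv2
from cell import optics
def ray(n,uv,z):
    c=optics.calibration(n);K,R,t=c["camera_matrix"],c["R"],c["t"]
    uv=np.atleast_2d(uv).astype(float)
    d=(np.linalg.inv(K)@np.c_[uv,np.ones(len(uv))].T).T@R   # R^T d
    o=-R.T@t
    return o+d*((z-o[2])/d[:,2])[:,None]
def proj(n,X):
    c=optics.calibration(n);q=np.atleast_2d(X)@c["R"].T+c["t"];q=q@c["camera_matrix"].T
    return q[:,:2]/q[:,2:]
E
python3 - <<'E'
from h import *
a=np.load("top0.npz");p=a["p"];d=a["d"];g=p.mean(2)
hsv=cv2.cvtColor(p,cv2.COLOR_RGB2HSV)
# tube: bright pixels with depth-height near 101
c=optics.calibration("top");v,u=np.mgrid[:400,:640]
K=c["camera_matrix"];P=np.stack([(u-K[0,2])/K[0,0]*d,(v-K[1,2])/K[1,1]*d,d],-1)-c["t"]
W=P@c["R"]
z=W[...,2]
roi=np.zeros_like(g,bool);roi[195:270,245:475]=1
m=roi&(z>90)&(z<112)
tube=m&(g>75);rub=m&(g<60)
for n,k in(("tube",tube),("rub",rub)):
    k=k.astype(np.uint8);nn,l,s,ce=cv2.connectedComponentsWithStats(k);i=1+s[1:,4].argmax();k=l==i
    pts=np.argwhere(k)[:,::-1]
    X=ray("top",pts,101 if n=="tube" else 103.5)[:,:2]
    r=cv2.minAreaRect(X.astype(np.float32));m0=X.mean(0);w=np.linalg.svd(X-m0,full_matrices=0)[2][0];w*=np.sign(w[1])
    s=(X-m0)@w;print(n,s_:=len(s),r,m0,w,np.degrees(np.arctan2(w[1],w[0])),m0+w*s.min(),m0+w*s.max(), np.median(z[k]))
print(g[235,300:330].round(),g[229,445:475].round(),np.nanmedian(z[228:232,350:440]))
# nearby things
for n,uv,h in(("pet cap",(499,133),190),("reagent",(354,290),70),("jar",(461,279),65),("meter",(372,153),26),("cap",(347,185),14)):print(n,ray("top",uv,h).round())
b=cv2.resize(p[190:270,240:500,::-1],None,fx=3,fy=3,interpolation=cv2.INTER_CUBIC);cv2.imwrite("pics/c1.png",b)
E
```

```text
tube 2690 ((582.0220336914062, -117.80548858642578), (30.98609161376953, 224.980224609375), 4.4100470542907715) [ 582.08289402 -118.05795805] [-0.07673585  0.99705146] 94.40096667977868 [ 590.69519044 -229.96005717] [573.43133179  -5.64566684] 99.93213889356025
rub 1339 ((569.1729736328125, 44.1820068359375), (33.76750946044922, 109.31775665283203), 3.5711846351623535) [569.33341348  45.9963835 ] [-0.07162932  0.99743132] 94.10757516965847 [573.36696545 -10.17043821] [565.54059171  98.81106029] 99.62763648472836
[ 12.  14.  11.  17.   9.  13.   7.  13.  11.  14.  10.  11.  11.  16.
  12.  15.  14.  14.  13.  13.  22.  60. 110. 146. 154. 155. 153. 155.
 157. 154.] [150. 151. 148. 152. 151. 152. 149. 150. 151. 150. 150. 150. 153. 142.
 112.  66.  47.  45.  44.  44.  43.  41.  34.  23.  22.  39.  68.  97.
 108. 113.] 100.38453567936162
pet cap [[ 718. -260.  190.]]
reagent [[483. -64.  70.]]
jar [[ 500. -242.   65.]]
meter [[ 719. -100.   26.]]
cap [[663. -56.  14.]]
```

View pics/c1.png

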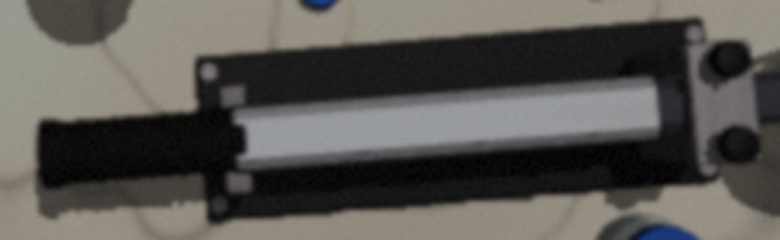

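The tube spans 225 mm, from (591,-230) at the cup end to (573,-6), as it should. That puts holes_1 at about (582.6,-125.3) with the axis at yaw 1.644 rad. I'll fly above that point.

```bash
python3 -m crank '[[70,473,-187,0,0,0,-1.2],[70,473,-187,0,0,0,-1.2],[70,473,-187,0,0,0,-1.2],[70,473,-187,0,0,0,-1.2],[70,473,-187,0,0,0,-1.2],[70,473,-187,0,0,0,-1.2],[70,473,-187,0,0,0,-1.2],[70,473,-187,0,0,0,-1.2],[70,473,-187,0,0,0,-1.2],[70,473,-187,0,0,0,-1.2]]' 40
python3 -m crank '[[70,0,0,0,0,0,0],[70,0,0,0,0,0,0]]'; python3 -m crank '[[70,0,0,0,0,0,0],[70,0,0,0,0,0,0]]'
```

```text
clock: 1.1
eef_pos: [578.0, -129.8, 205.2]
eef_rot: [-3.141, -0.0, 1.643]
wrist_force: [0.6, -0.2, 1.3]
finger_gap: 66.1
finger_force: 0.0
clock: 1.3
eef_pos: [577.1, -131.0, 204.7]
eef_rot: [-3.14, -0.0, 1.645]
wrist_force: [-0.6, -0.4, -0.2]
finger_gap: 65.7
finger_force: 0.0
clock: 1.5
eef_pos: [576.4, -132.7, 205.6]
eef_rot: [-3.142, 0.0, 1.641]
wrist_force: [0.1, 0.7, 0.3]
finger_gap: 65.5
finger_force: 0.0
```

```bash
python3 -m crank '[[70,6,6.5,30,0,0,0],[70,6,6.5,60,0,0,0],[70,6,6.5,80,0,0,0],[70,6,6.5,80,0,0,0]]'
python3 - <<'E'
from h import *
from cell import manip
print(manip.read_state()["eef_pos"])
o=[]
for n,(x,y,w,h) in(("top",(230,130,280,180)),("scene",(200,90,220,150))):
    p,d=optics.camera(n);np.savez(n+"1.npz",p=p,d=d)
    o.append(cv2.resize(p[y:y+h,x:x+w,::-1],(400,300),interpolation=cv2.INTER_CUBIC))
cv2.imwrite("pics/c2.png",np.hstack(o))
E
```

```text
clock: 1.9
eef_pos: [581.4, -125.7, 123.0]
eef_rot: [-3.137, -0.002, 1.641]
wrist_force: [-0.2, 0.0, 0.0]
finger_gap: 65.9
finger_force: 0.0
[ 581.43293477 -125.73658161  122.99632686]
```

View pics/c2.png

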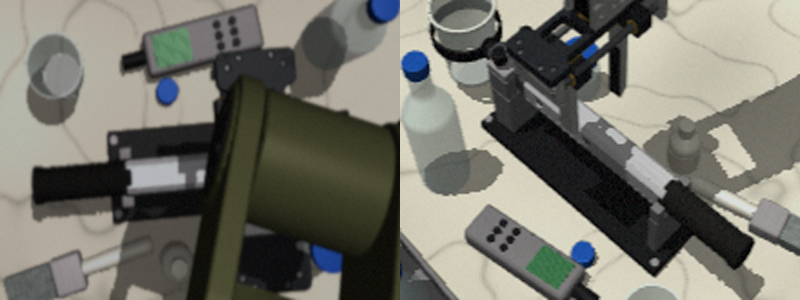

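The top crop shows the gripper over the tube's middle with the rubber and saddle clear. The scene crop shows the fingers straddling the tube. I'll descend and squeeze.

```bash
python3 -m crank '[[70,0,1,20,0,0,0],[70,0,1,40,0,0,0],[70,0,1,56,0,0,0],[70,0,1,56,0,0,0]]'
python3 -m crank '[[45,0,0,0,0,0,0],[45,0,0,0,0,0,0],[45,0,0,0,0,0,0],[30,0,0,0,0,0,0],[30,0,0,0,0,0,0],[30,0,0,0,0,0,0],[30,0,0,0,0,0,0],[30,0,0,0,0,0,0]]' 35
```

```text
clock: 2.4
eef_pos: [583.7, -125.4, 69.2]
eef_rot: [-3.141, -0.0, 1.642]
wrist_force: [0.2, 0.6, -0.0]
finger_gap: 65.5
finger_force: 0.0
clock: 3.2
eef_pos: [581.8, -125.3, 69.9]
eef_rot: [-3.136, -0.001, 1.643]
wrist_force: [-20.7, -0.1, 14.2]
finger_gap: 31.5
finger_force: 34.9
```

```bash
python3 -m crank '[[40,0,0,0,0,0,0],[40,0,-1.5,3,0,0,0],[40,0,-1.5,3,0,0,0],[40,0,-1.5,3,0,0,0]]'
python3 -m crank '[[30,0,0,0,0,0,0],[30,0,0,0,0,0,0],[30,0,0,0,0,0,0],[30,0,0,0,0,0,0]]' 35
```

```text
clock: 3.6
eef_pos: [582.6, -125.2, 66.3]
eef_rot: [-3.142, -0.0, 1.643]
wrist_force: [0.1, -0.1, 1.1]
finger_gap: 37.6
finger_force: 0.0
clock: 4.0
eef_pos: [581.7, -125.2, 66.3]
eef_rot: [-3.139, -0.0, 1.643]
wrist_force: [-7.9, -0.2, 3.8]
finger_gap: 31.3
finger_force: 35.0
```

```bash
python3 -m crank '[[30,1,-0.7,0,0,0,0],[30,3,-0.7,0,0,0,0],[30,5,-0.7,0,0,0,0],[30,7,-0.7,0,0,0,0],[30,9,-0.7,0,0,0,0],[30,11,-0.7,0,0,0,0]]'
```

```text
clock: 4.6
eef_pos: [580.9, -115.0, 66.4]
eef_rot: [-3.141, 0.001, 1.643]
wrist_force: [-1.8, -7.8, -0.4]
finger_gap: 31.6
finger_force: 35.0
```

```bash
python3 -m crank '[[30,1,0,0,0,0,0],[30,2,0,0,0,0,0],[30,3,0,0,0,0,0],[30,4,0,0,0,0,0],[30,5,0,0,0,0,0]]'
```

```text
clock: 5.1
eef_pos: [580.5, -110.0, 66.4]
eef_rot: [-3.141, 0.001, 1.643]
wrist_force: [-0.6, -6.7, -0.6]
finger_gap: 32.0
finger_force: 35.0
```

```bash
python3 -m crank '[[30,1,0,0,0,0,0],[30,2,0,0,0,0,0],[30,3,0,0,0,0,0],[30,4,0,0,0,0,0]]'
```

```text
clock: 5.5
eef_pos: [580.2, -106.0, 66.3]
eef_rot: [-3.141, 0.001, 1.643]
wrist_force: [-1.1, -5.3, 0.4]
finger_gap: 31.6
finger_force: 35.0
```

```bash
python3 -m crank '[[30,1,0,0,0,0,0],[30,2,0,0,0,0,0],[30,3,0,0,0,0,0]]'
```

```text
clock: 5.8
eef_pos: [580.0, -103.0, 66.3]
eef_rot: [-3.141, 0.001, 1.643]
wrist_force: [-0.5, -6.6, -0.2]
finger_gap: 31.4
finger_force: 35.0
```

```bash
python3 -m crank '[[30,1,0,0,0,0,0],[30,2,0,0,0,0,0],[30,3,0,0,0,0,0]]'
```

```text
clock: 6.1
eef_pos: [579.7, -99.6, 66.4]
eef_rot: [-3.141, 0.0, 1.643]
wrist_force: [-2.6, -3.2, 1.4]
finger_gap: 31.5
finger_force: 35.0
```

```bash
python3 -m crank '[[30,1,0,0,0,0,0],[30,2,0,0,0,0,0]]'
```

```text
clock: 6.3
eef_pos: [579.6, -97.5, 66.3]
eef_rot: [-3.141, 0.0, 1.643]
wrist_force: [-3.5, -6.2, 0.6]
finger_gap: 31.5
finger_force: 35.0
```

```bash
python3 -m crank '[[30,1,0,0,0,0,0],[30,2,0,0,0,0,0]]'
```

```text
clock: 6.5
eef_pos: [579.5, -95.7, 66.4]
eef_rot: [-3.141, 0.001, 1.643]
wrist_force: [-3.0, -6.2, -0.1]
finger_gap: 31.4
finger_force: 35.0
```

```bash
python3 -m crank '[[30,1,0,0,0,0,0],[30,2,0,0,0,0,0]]'
```

```text
clock: 6.7
eef_pos: [579.3, -93.8, 66.4]
eef_rot: [-3.141, 0.001, 1.643]
wrist_force: [-3.5, -5.2, 0.2]
finger_gap: 31.3
finger_force: 35.0
```

```bash
python3 -m crank '[[30,1,0,0,0,0,0],[30,2,0,0,0,0,0]]'
```

```text
clock: 6.9
eef_pos: [579.2, -92.3, 66.4]
eef_rot: [-3.141, 0.002, 1.643]
wrist_force: [-3.0, -12.2, -0.9]
finger_gap: 31.6
finger_force: 35.0
```

```bash
python3 -m crank '[[30,1,0,0,0,0,0],[30,2,0,0,0,0,0]]'
```

```text
clock: 7.1
eef_pos: [579.1, -90.5, 66.3]
eef_rot: [-3.141, 0.002, 1.642]
wrist_force: [-3.5, -8.2, 0.2]
finger_gap: 31.4
finger_force: 35.0
```

```bash
python3 -m crank '[[30,1,0,0,0,0,0],[30,2,0,0,0,0,0],[30,3,0,0,0,0,0]]'
```

```text
clock: 7.4
eef_pos: [578.8, -86.8, 66.4]
eef_rot: [-3.141, 0.001, 1.643]
wrist_force: [-5.3, -6.3, -0.3]
finger_gap: 31.2
finger_force: 35.0
```

```bash
python3 -m crank '[[30,1,0,0,0,0,0],[30,2,0,0,0,0,0],[30,3,0,0,0,0,0]]'
```

```text
clock: 7.7
eef_pos: [578.5, -83.7, 66.4]
eef_rot: [-3.141, 0.001, 1.643]
wrist_force: [-4.4, -6.4, 0.9]
finger_gap: 31.5
finger_force: 35.0
```

```bash
python3 -m crank '[[30,1,0,0,0,0,0],[30,2,0,0,0,0,0],[30,3,0,0,0,0,0]]'
```

```text
clock: 8.0
eef_pos: [578.3, -80.7, 66.4]
eef_rot: [-3.141, 0.001, 1.643]
wrist_force: [-4.1, -6.1, 0.8]
finger_gap: 31.6
finger_force: 35.0
```

```bash
python3 -m crank '[[30,1,0,0,0,0,0],[30,2,0,0,0,0,0],[30,3,0,0,0,0,0]]'
```

```text
clock: 8.3
eef_pos: [578.1, -77.8, 66.3]
eef_rot: [-3.141, 0.001, 1.643]
wrist_force: [-5.2, -6.6, 1.6]
finger_gap: 31.4
finger_force: 35.0
```

```bash
python3 -m crank '[[30,2,-0.5,0,0,0,0],[30,4,-0.5,0,0,0,0],[30,6,-0.5,0,0,0,0],[30,8,-0.5,0,0,0,0],[30,10,-0.5,0,0,0,0],[30,12,-0.5,0,0,0,0],[30,13,-0.5,0,0,0,0]]'
```

```text
clock: 9.0
eef_pos: [577.1, -64.7, 66.4]
eef_rot: [3.141, 0.001, 1.643]
wrist_force: [0.1, -6.0, -1.8]
finger_gap: 31.2
finger_force: 35.0
```

```bash
python3 -m crank '[[30,1,0,0,0,0,0],[30,2,0,0,0,0,0]]'
```

```text
clock: 9.2
eef_pos: [576.9, -62.7, 66.3]
eef_rot: [3.141, 0.001, 1.643]
wrist_force: [-0.6, -5.5, -1.5]
finger_gap: 31.6
finger_force: 35.0
```

```bash
python3 -m crank '[[30,1,0,0,0,0,0],[30,2,0,0,0,0,0]]'
```

```text
clock: 9.4
eef_pos: [576.7, -60.5, 66.3]
eef_rot: [3.142, 0.0, 1.643]
wrist_force: [-0.5, -3.6, -1.2]
finger_gap: 31.5
finger_force: 35.0
```

```bash
python3 -m crank '[[30,1,0,0,0,0,0]]'
```

```text
clock: 9.5
eef_pos: [576.7, -59.3, 66.4]
eef_rot: [3.142, -0.0, 1.643]
wrist_force: [0.3, -2.5, -1.1]
finger_gap: 31.3
finger_force: 35.0
```

```bash
python3 -m crank '[[30,1,0,0,0,0,0]]'
```

```text
clock: 9.6
eef_pos: [576.5, -57.6, 66.4]
eef_rot: [-3.141, -0.001, 1.643]
wrist_force: [-0.7, 5.3, -1.6]
finger_gap: 31.6
finger_force: 35.0
```

```bash
python3 -m crank '[[30,0,0,0,0,0,0],[30,0,0,0,0,0,0]]'
```

```text
clock: 9.8
eef_pos: [576.5, -57.2, 66.3]
eef_rot: [-3.141, -0.002, 1.643]
wrist_force: [-1.2, 6.8, -1.6]
finger_gap: 31.2
finger_force: 35.0
```

```bash
python3 -m crank '[[30,0.5,0,0,0,0,0],[30,0.5,0,0,0,0,0]]'
```

```text
clock: 10.0
eef_pos: [576.5, -57.0, 66.3]
eef_rot: [-3.141, -0.001, 1.643]
wrist_force: [-1.1, 6.6, -1.0]
finger_gap: 31.6
finger_force: 35.0
```

```bash
python3 -m crank '[[30,-0.5,0,0,0,0,0],[30,-1,0,0,0,0,0],[30,-1,0,0,0,0,0]]'
```

```text
clock: 10.3
eef_pos: [576.5, -57.3, 66.3]
eef_rot: [-3.141, -0.002, 1.643]
wrist_force: [-1.4, 13.1, -0.7]
finger_gap: 31.3
finger_force: 35.0
```

```bash
python3 - <<'E'
from h import *
p,d=optics.camera("scene")
cv2.imwrite("pics/c3.png",cv2.resize(p[100:220,220:380,::-1],None,fx=5,fy=5,interpolation=cv2.INTER_CUBIC))
E
```

```text
(no output)
```

View pics/c3.png

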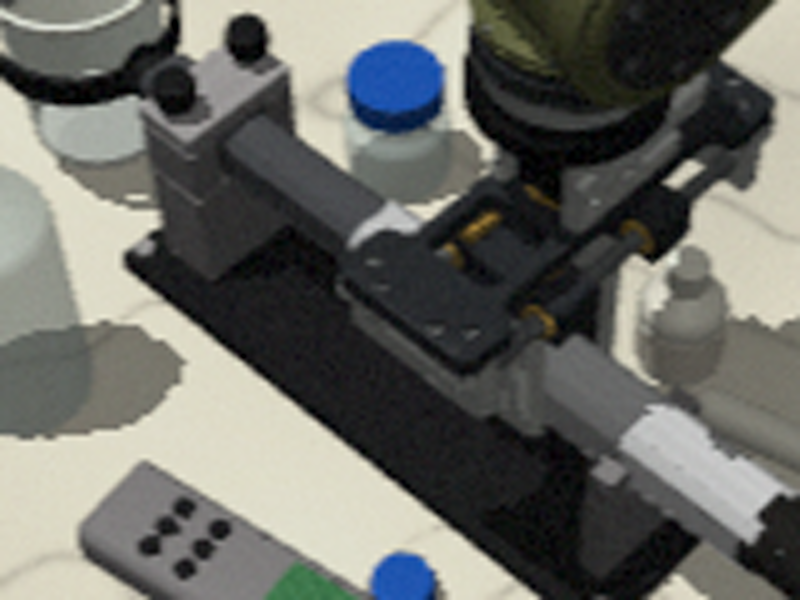

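The gripper hides the button, but the handle moved only 0.3 mm under 13 N, so it looks locked. I'll push to about 17 N and hold.

```bash
python3 -m crank '[[30,-0.5,0,0,0,0,0],[30,-0.5,0,0,0,0,0],[30,-0.5,0,0,0,0,0],[30,-0.5,0,0,0,0,0],[30,-0.5,0,0,0,0,0]]'
```

```text
clock: 10.85
eef_pos: [576.5, -57.4, 66.3]
eef_rot: [-3.141, -0.003, 1.643]
wrist_force: [-1.0, 15.2, 0.3]
finger_gap: 31.5
finger_force: 35.0
```

```bash
python3 -m crank '[[30,1,0,0,0,0,0],[30,1.5,0,0,0,0,0],[70,1.5,0,0,0,0,0],[70,1.5,0,0,0,0,0],[70,1.5,0,0,0,0,0],[70,1.5,0,0,0,0,0],[70,1.5,0,-20,0,0,0],[70,1.5,0,-60,0,0,0],[70,1.5,0,-100,0,0,0],[70,1.5,0,-140,0,0,0]]'
python3 -m crank '[[70,0,-50,-20,0,0,0],[70,0,-100,-20,0,0,0],[70,0,-150,-20,0,0,0],[70,0,-200,-20,0,0,0],[70,0,-200,-20,0,0,0]]'
python3 - <<'E'
from h import *
o=[]
for n,(x,y,w,h) in(("scene",(220,100,160,120)),("top",(230,180,280,80))):
    p,d=optics.camera(n);np.savez(n+"2.npz",p=p,d=d)
    o.append(cv2.resize(p[y:y+h,x:x+w,::-1],(560,420 if n=="scene" else 160),interpolation=cv2.INTER_CUBIC))
cv2.imwrite("pics/c4.png",np.vstack(o))
E
```

```text
clock: 11.85
eef_pos: [576.3, -58.1, 208.1]
eef_rot: [3.142, 0.0, 1.643]
wrist_force: [1.1, 0.2, 0.7]
finger_gap: 65.7
finger_force: 0.0
clock: 12.35
eef_pos: [373.4, -72.3, 226.8]
eef_rot: [3.141, 0.001, 1.642]
wrist_force: [0.4, -1.0, 0.4]
finger_gap: 65.9
finger_force: 0.0
```

View pics/c4.png

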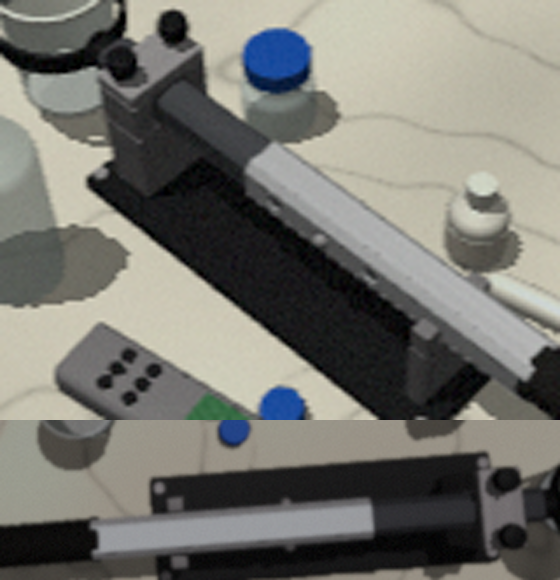

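The scene crop shows the button standing out of the middle (second) hole at (320,240), with an empty hole either side of it. In the top crop both buttons stand proud, at (285,500) and (290,547). The arm is clear, so I'm handing in.

```bash
python3 -c "
from cell import manip
print(manip.sign_off())"
```

```text
the job is handed in; nothing more can be done
None
```

The handle is drawn out and both buttons are out through the second holes; it held against a 15 N push back towards the cup. The handle is released, the arm is clear, and the job was handed in at about 12.5 s (no verdict returned).

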